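# Drive the stuck lens spacer out of the reader's optics block

### The arm

A 6-joint arm with a two-finger parallel gripper is mounted at the origin on the work surface; the furniture and walls round the work are solid. World frame = base frame: x ahead of the robot, y to its left, z up, the work surface at z = 0. Lengths are in mm, angles in degrees, forces in N, time in s.
With the tool pointing down it reaches from about 325 to 925 mm from the base axis. Payload 3.1 kg.
Tool frame: the origin (TCP) lies at the very end of the fingers, on their centre line; the grasp point (between the pads) lies grasp_offset behind it (grasp_offset is the distance from the TCP to the grasp point, in mm); z points along the fingers, x is the direction in which the jaws open and shut, and the axes are right-handed (so a half turn about z gives the same grasp; the last joint's range is limited). The gripper opens to 85 mm and grips with 20 to 120 N. Pads are 22 mm wide; open, the fingers measure 114 mm over their backs; the gripper's body (76 mm by 85 mm) begins 54 mm behind the grasp point. The pads swing forward as they close: fully open they stand 13 mm farther back than shut.
Start: joints at [-75.47, 12.427, 92.441, -0, 75.132, -6.429], TCP at [223.582, -583.653, 231.3] pointing down, gripper open.
Joint ranges: [-157.48, 157.48], [-44.54, 120.13], [17.64, 146.25], [-64.5, 244.5], [7.68, 150.69], [-147.95, 147.95]. Speed limits (degrees/s): [159.86, 159.86, 180, 180, 180, 180].

### API

Orientations are given as [roll, pitch, yaw] about the fixed x, y, z axes, in that order (R = Rz(yaw) Ry(pitch) Rx(roll)).
In Python, from station import * gives the robot as it stands. Calls block until the motion is done:
- goto(position, orientation): joint-space move of the TCP to a pose.
- move_l(position, attitude=None, speed=150): straight line of the TCP; attitude=None keeps the orientation; speed is the mean speed in mm/s.
- move_j(angles): joint-space move.
- grip(opening, squeeze=None): finger opening in mm; squeeze is the grip in N (None keeps the last); returns when the fingers have stopped.
- wait(seconds).
- solve_ik(position, orientation): joint angles nearest the present ones, or None.
- get_obs(): the state.
- get_image(name): name is "side" or "top"; returns the picture (420x560x3 uint8, red, green, blue); there is no depth.
- get_calibration(name): a dict with "fx", "fy", "cx", "cy" (pixels), "D" ([k1, k2, p1, p2, k3] as OpenCV has them; the pictures are not rectified), "R" (3x3) and "t" (3): a world point X has camera coordinates R X + t. Camera axes: x right, y down, z forward; pixel columns grow to the right and rows downward; lengths in mm; the calibration is good to about 2 mm. A picture is of the moment at which its call begins. get_calibration takes no time and is no camera call.
A pose or a line that the arm cannot do raises Unreachable and nothing moves.
- sign_off(): hands the job in, once; it reports no verdict.
Trained networks look in the newest picture that a camera, given by its name, has taken for a name from the list of things; names that differ only in an ending like _2 or _b are one class to them, and where a whole thing is asked for, a point or a joint stands for the part that bears it (a point fixed in the world has none). Each returns a list of dicts, best first, with "score" (0 to 1); they miss things now and then, are a little off and sometimes report something else, mostly with a low value. They report only what shows in the picture. A call takes as long as a camera call. They do not tell look-alikes from the thing itself.
- spot_in(name, camera): "extent" ([centre column, centre row, width, height] in pixels, round what is visible of it).
- regions_of(name, camera): "region" (420x560 bool, what is visible of it) and "extent" ([centre column, centre row, width, height] in pixels, round what is visible of it).
The state is a dict: "t": time; "joint_pos": joint angles; "qvel": joint speeds; "effort": joint torques, N m; "tcp_pos": TCP position; "ee_rot": TCP orientation; "wrist_force": force on the tool from outside, world axes, zero at the start; "moment": the same for the moment, N m; "grip_width": finger opening in mm.
Only numpy, scipy, OpenCV 4.12 (cv2) and the standard library are available. Lean on these libraries where they do the work, as an engineer would, in place of code of your own. Each camera call takes 0.05 s, during which the arm holds its last target. There are 200 camera calls.

### The job

The black lens spacer is stuck in the bore of the metal optics block. Take the red-handled drift from its holder, feel for the off-centre hole of the guide collar on top of the block with light touches, and push the spacer down out of the bore with the drift so that it drops into the catch tray below; never press harder than 25 N. Then stand the drift back in its holder as you found it, and leave the cups, lid, cassette and marker alone.

Things in the scene. Friction and masses are not known exactly. Their poses are not given: they have to be found in the camera images.
- optics_stand: Fixed service stand, origin at the centre of its underside on the table, z up. Grey catch tray 116 x 116 mm (floor at z = 6 mm, rim 14 mm high); above it, on two pillars at y = +-36 mm, an aluminium block 60 x 84 mm from z = 30 to 70 mm. A vertical bore of 23 mm diameter runs right through the block on the stand's z axis.
- collar_top (a point): Fixed point of the stand, on the bore's axis at the height (78 mm) of the flat top of the dark steel guide collar: 36 mm across, 8 mm thick, with an 11.5 mm hole. The clamped collar is eccentric: its outline and hole are centred 4.5 mm off this point, in an unmeasured direction that varies. The drift reaches the bore only through that hole.
- drift: Loose drift, 0.12 kg, standing upright in its holder at the start, z up along its axis, round. Origin at the underside of its dark flange (34 mm diameter, 5 mm thick, z = 0 to 5 mm). Above it a red round handle of 20 mm diameter (z = 5 to 57 mm); below it a steel rod of 10 mm diameter, 70 mm long, its last 2.5 mm tapering to a flat nose of 7 mm.
- drift_tip (a point): Centre of the flat lower end of the drift's rod, 70 mm below the drift's origin; z up along the drift.
- drift_grip (a point): Point on the drift's axis in the red handle where it is best gripped (handle 20 mm wide), 33 mm above the drift's origin.
- drift_holder: Fixed grey holder, origin at the centre of its underside on the table, z up: foot 90 x 70 x 8 mm and an upright block 42 x 42 mm, its top at z = 78 mm, with a vertical hole of 14 mm diameter, 70 mm deep, in the middle. The drift stands in it with its flange resting on the top (drift's origin then 78 mm above the holder's).
- spacer: Black lens spacer with an orange top face, solid cylinder 22 mm across, 18 mm high, 20 g, origin at the centre of its underside. At first upright in the bore, its top 52 to 58 mm above the table, held tight by spring shoes; about 6 to 18 N slide it down. The shoes let go when its top is 34 mm above the table; it then drops onto the tray.
- spacer_mid (a point): Centre of the spacer, 9 mm above its origin.
- cup_near: Bystander: specimen cup with yellow lid, 68 mm wide, 62 mm high, origin at the centre of its underside.
- cup_far: Bystander: specimen cup with yellow lid, 68 mm wide, 62 mm high, origin at the centre of its underside.
- lid_near: Bystander: yellow cup lid lying on the table, 68 mm wide, 17 mm high, origin at the centre of its underside.
- cassette_near: Bystander: flat white test cassette, 31 x 100 x 5 mm, long along its y, origin at the centre of its underside.
- marker_near: Bystander: paint marker lying on the table, 16 x 152 x 18 mm, long along its y, origin at the centre of its underside.
There are look-alikes about, which are no part of the job. What is meant by the drift is not purple, and is the larger of those in its own colour.

How it is judged (in metres and radians):
On the way, in this order (a step that is already met when the one before it is completed fails the run):
1. the drift's rod stands in the guide hole, 10 mm or more below the collar's top (z of drift_tip in the frame of optics_stand below 0.068 m and horizontal distance between drift_tip and optics_stand below 0.008 m), for 0.1 s.
2. the drift, in the bore, has driven the spacer out below the block (z of spacer_mid in the frame of optics_stand below 0.021 m and z of drift_tip in the frame of optics_stand below 0.045 m and horizontal distance between drift_tip and optics_stand below 0.01 m), for 0.1 s.
At the end, for the whole second after the job is handed in: The spacer lies at rest in the catch tray, its centre below 21 mm and within 55 mm of the stand's axis; the drift stands released, upright (0.08 rad) and at rest in its holder, flange down (within about 4 mm) and within 6 mm of the holder's axis (z of spacer_mid in the frame of optics_stand below 0.021 m and horizontal distance between spacer_mid and optics_stand below 0.055 m and linear speed of each of spacer, drift below 0.02 m/s and distance between drift and drift_holder below 0.082 m and horizontal distance between drift and drift_holder below 0.006 m and angle between drift's own z axis and vertical below 0.08 rad and contact force between drift and the fingers below 0.1 N); the robot touches nothing.
It fails at once if the drift presses on the block, collar or tray with more than 25 N (contact force between drift and optics_stand above 25 N).
It fails at once if the drift presses on the spacer with more than 25 N (contact force between drift and spacer above 25 N).
It fails at once if the robot itself touches the spacer (contact force between any of the fingers, the arm and spacer above 0.5 N).
It fails at once if a bystander is moved more than 20 mm (distance of any of cup_near, cup_far, lid_near, cassette_near, marker_near from where it was at the start of the episode above 0.02 m).
It also fails if it takes over 72 s, if anything falls off the work surface, if the arm or the gripper's body presses on something with over 40 N, if the wrist force passes 120 N, or if a joint passes its speed limit or range.

## Working session

There is one attempt and no reset: what is moved stays moved. The work goes in short steps, each a Python script; the robot and the scene stay as the last script left them, time stands still between calls to the robot, and variables do not carry over. Pictures are saved under pics/ and viewed, about 8 in all and at most 12, crops included, and the job is handed in when it is done.

```bash
ls; mkdir -p pics; python3 - <<'E'
from station import *
import cv2, numpy as np
o=get_obs(); print(o)
ims=[]
for c in ["side","top"]:
    im=get_image(c); cv2.imwrite(f"pics/{c}0.png",im[:,:,::-1]); k=get_calibration(c); print(c,k)
    for n in ["drift","drift_holder","optics_stand","spacer"]:
        for d in spot_in(n,c)[:5]: print(c,n,round(d["score"],2),np.round(d["extent"],1))
E
```

```text
pics
{'t': 0.0, 'joint_pos': array([-7.54700541e+01,  1.24778302e+01,  9.25299482e+01,  1.60366540e-03,
        7.51308229e+01, -6.42776234e+00]), 'qvel': array([-0.00031394, -0.0304141 , -0.06468323,  0.03652546, -0.01100561,
        0.13288471]), 'effort': array([-3.32251466e-04, -3.96845734e+01, -3.03853083e+01, -2.35389025e-04,
        9.68398468e-03, -2.03841903e-07]), 'tcp_pos': array([ 223.37895683, -582.83971694,  229.94325589]), 'ee_rot': array([-1.79982944e+02,  1.37556610e-01, -6.90426847e+01]), 'wrist_force': array([-0.06202606,  0.48896138,  0.87703936]), 'moment': array([-0.01476527, -0.03603274, -0.02447103]), 'grip_width': 85.34460043181801}
side {'fx': 510.2109828156411, 'fy': 510.2109828156411, 'cx': 279.7753248446382, 'cy': 214.7063574683709, 'D': array([-0.00565043,  0.        ,  0.        ,  0.        ,  0.        ]), 'R': array([[-0.98681791, -0.1617824 , -0.00410642],
       [-0.10217044,  0.64248198, -0.75945909],
       [ 0.12550541, -0.74902828, -0.65054211]]), 't': array([ 536.65209623,  164.61620975, 1156.29317779])}
side drift 0.89 [212.2 307.1  14.5  46.6]
side drift 0.64 [271.8 288.7  15.2  26.4]
side drift 0.61 [321.7 310.8  11.6  31.2]
side drift_holder 0.66 [272.4 312.4  47.1  43.8]
side optics_stand 0.96 [279.6 204.2  56.9  51. ]
top {'fx': 533.8580948996746, 'fy': 533.8580948996746, 'cx': 278.93662177464506, 'cy': 219.84025302646222, 'D': array([0.02437884, 0.        , 0.        , 0.        , 0.        ]), 'R': array([[ 0.01067441, -0.99989832,  0.00945508],
       [-0.9957496 , -0.01149423, -0.09138171],
       [ 0.0914811 , -0.00843945, -0.99577105]]), 't': array([ -51.66141069,  561.82239926, 1515.11879163])}
top drift 0.56 [198.2 265.9   7.5   8. ]
top drift 0.45 [198.3 230.2   8.7   8.9]
top drift_holder 0.88 [201.8 231.5  25.5  31.6]
top optics_stand 0.62 [320.8 218.9  45.9  44.9]
top spacer 0.21 [180.9 163.9  38.9  16.7]
```

```bash
python3 - <<'E'
import cv2,numpy as np
a=cv2.imread("pics/side0.png");b=cv2.imread("pics/top0.png")
c=cv2.resize(a[150:370,170:400],None,fx=2.6,fy=2.6,interpolation=3)
d=cv2.resize(b[140:320,150:380],None,fx=2.6,fy=2.6,interpolation=3)
cv2.imwrite("pics/c1.png",c);cv2.imwrite("pics/c2.png",d)
E
```

```text
(no output)
```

View pics/side0.png

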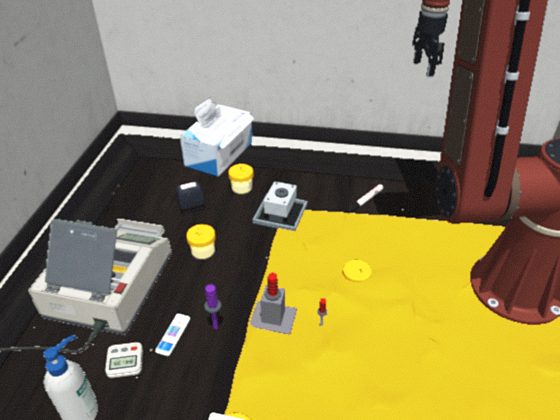

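View pics/c1.png

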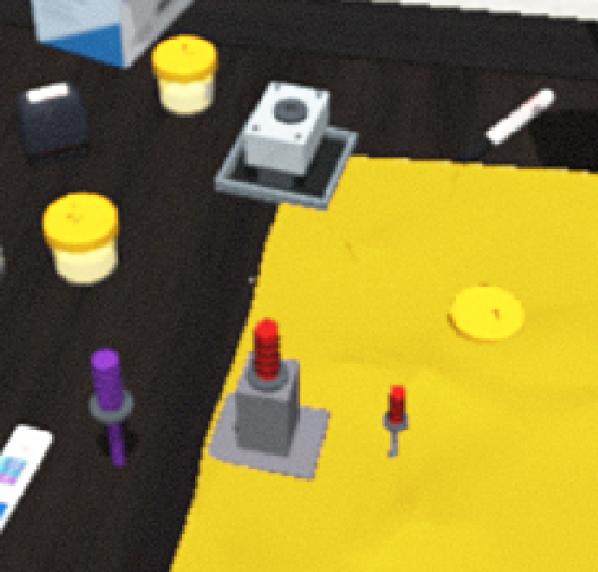

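View pics/c2.png

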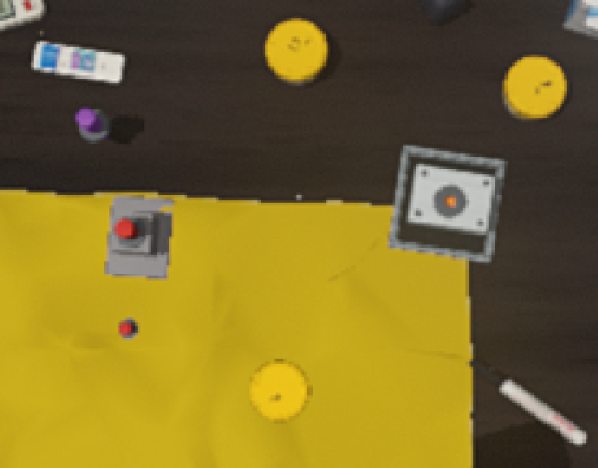

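The candidates for the drift are purple at side (212,307), red in the holder at side (272,289) and a small red one at side (322,311). The drift is the red one in the holder: it isn't purple and it's the larger of the two reds, as the enlarged crop confirms. In the top view the stand is at about (321,218), with the orange spacer showing through the collar hole.

Next I'll fit the poses from silhouettes.

```bash
cat > fit.py <<'E'
from station import *
import cv2, numpy as np
from scipy.optimize import minimize
K={c:get_calibration(c) for c in ("side","top")}
def proj(c,P):
    k=K[c]; M=np.array([[k["fx"],0,k["cx"]],[0,k["fy"],k["cy"]],[0,0,1.]])
    return cv2.projectPoints(np.asarray(P,float).reshape(-1,1,3),cv2.Rodrigues(k["R"])[0],k["t"],M,k["D"])[0].reshape(-1,2)
def back(c,uv,z):
    k=K[c]; M=np.array([[k["fx"],0,k["cx"]],[0,k["fy"],k["cy"]],[0,0,1.]])
    n=cv2.undistortPoints(np.array([[uv]],float),M,k["D"]).ravel()
    d=k["R"].T@np.array([n[0],n[1],1]); o=-k["R"].T@k["t"]
    return o+d*(z-o[2])/d[2]
def box(sx,sy,z0,z1,cx=0,cy=0): return np.array([[cx+a*sx/2,cy+b*sy/2,z] for a in(-1,1) for b in(-1,1) for z in(z0,z1)])
def cyl(d,z0,z1):
    t=np.linspace(0,2*np.pi,25)[:-1]; return np.array([[d/2*np.cos(a),d/2*np.sin(a),z] for a in t for z in(z0,z1)])
S=8
def sil(c,parts,p):
    m=np.zeros((420*S,560*S),np.uint8); co,si=np.cos(p[2]),np.sin(p[2])
    for q in parts:
        w=q@np.array([[co,si,0],[-si,co,0],[0,0,1]])+[p[0],p[1],0]
        h=cv2.convexHull(((proj(c,w)+.5)*S).astype(np.float32)).astype(np.int32)
        cv2.fillConvexPoly(m,h,1)
    return cv2.resize(m.astype(np.float32),(560,420),interpolation=cv2.INTER_AREA)
def fit(parts,masks,p0,step=(8,8,.15)):
    p0=np.array(p0,float)
    f=lambda p:sum(np.abs(sil(c,parts,p)-m).sum()/m.sum() for c,m in masks.items())
    best=None
    for s in (1,.4):
        x=p0 if best is None else best.x
        sim=np.vstack([x]+[x+np.eye(3)[i]*step[i]*s for i in range(3)])
        best=minimize(f,x,method="Nelder-Mead",options=dict(initial_simplex=sim,xatol=.02,fatol=1e-4,maxiter=120))
    return best
STAND=[box(116,116,0,14),box(60,84,30,70),cyl(36,70,78)]
HOLD=[box(90,70,0,8),box(42,42,8,78)]
E
python3 - <<'E'
from fit import *
ms={"drift_holder":{},"optics_stand":{}}
for c in K:
    im=get_image(c).astype(int)
    for n in ms:
        r=regions_of(n,c)
        if r: ms[n][c]=r[0]["region"].astype(np.float32); print(c,n,r[0]["score"],r[0]["extent"],r[0]["region"].sum())
    hsv=cv2.cvtColor(im.astype(np.uint8),cv2.COLOR_RGB2HSV)
    np.save(f"{c}.npy",im)
np.save("ms.npy",ms,allow_pickle=True)
h0=back("top",(201.8,231.5),20); s0=back("top",(320.8,218.9),30); print(h0,s0)
print("side est",back("side",(272,312),30),back("side",(279.6,204),30))
for n,parts,p in(("drift_holder",HOLD,h0),("optics_stand",STAND,s0)):
  for cams in (("side","top"),("top",),("side",)):
    m={c:ms[n][c] for c in cams if c in ms[n]}
    if not m: continue
    b=min((fit(parts,m,[p[0],p[1],y]) for y in np.radians([-60,-30,0,30,60,90] if len(cams)==2 else [0,90])),key=lambda b:b.fun)
    print(n,cams,b.x[:2],np.degrees(b.x[2]),b.fun)
# red handle
for c in K:
    im=np.load(f"{c}.npy"); e=(272,288) if c=="side" else (198,230)
    red=(im[...,0]>100)&(im[...,1]<60)&(im[...,2]<70)
    w=np.zeros_like(red); w[e[1]-20:e[1]+20,e[0]-14:e[0]+14]=1
    v,u=np.nonzero(red&w); print(c,"red",u.mean(),v.mean(),len(u),u.min(),u.max(),v.min(),v.max(), back(c,(u.mean(),v.mean()),109 if c=="side" else 128))
im=np.load("top.npy").astype(np.uint8)
g=im[195:245,295:348]
cv2.imwrite("pics/stand.png",cv2.resize(g,None,fx=11,fy=11,interpolation=0)[:,:,::-1])
E
```

```text
side drift_holder 0.56 [270.8, 310.5, 49.3, 49.3] 1272
side optics_stand 0.6 [277.9, 205.3, 57.7, 51.0] 1705
top drift_holder 0.75 [203.6, 231.0, 24.1, 29.0] 640
top optics_stand 0.91 [321.6, 218.6, 44.5, 39.4] 1538
[526.54222299 176.83504782  20.        ] [ 566.10399223 -165.97261886   30.        ]
side est [530.57145234 180.68124242  30.        ] [ 572.59296251 -173.41888609   30.        ]
drift_holder ('side', 'top') [531.00405158 175.29258783] -4.484135210193379 0.4985364079475403
drift_holder ('top',) [531.68983521 175.66881431] -3.9755182028572764 0.22761230170726776
drift_holder ('side',) [531.00161907 171.79054788] -4.541544311255743 0.2506019175052643
optics_stand ('side', 'top') [ 572.00885775 -168.57120296] -8.466918650716558 0.13322442770004272
optics_stand ('top',) [ 572.11465977 -167.73681717] -8.25010883773804 0.05833468958735466
optics_stand ('side',) [ 571.69332499 -171.52146307] -7.880808014819956 0.053015030920505524
side red 272.1363636363636 284.3636363636364 176 268 276 273 295 [530.33120117 174.0659556  109.        ]
top red 198.3913043478261 227.34782608695653 23 195 201 225 231 [530.24226264 171.5672172  128.        ]
```

View pics/stand.png

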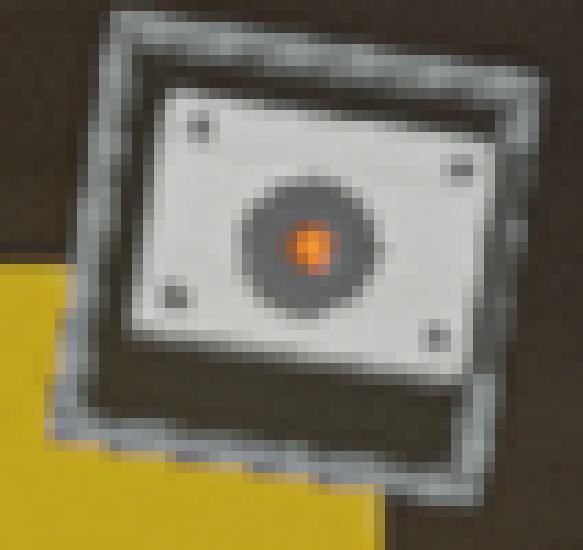

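```bash
python3 - <<'E'
import station; print({k:v for k,v in vars(station).items() if not k.startswith('__') and not callable(v)})
from fit import *
for c in K: print(c,"cam at",-K[c]["R"].T@K[c]["t"])
im={c:np.load(f"{c}.npy") for c in K}
# drift handle by soft red silhouettes
m={}
for c,e in(("side",(272,284)),("top",(198,229))):
    a=im[c]; s=np.clip((a[...,0]-np.maximum(a[...,1],a[...,2])-50)/60.,0,1)
    w=np.zeros(s.shape); w[e[1]-15:e[1]+14,e[0]-9:e[0]+9]=1; m[c]=(s*w).astype(np.float32)
for cams in (("side","top"),("top",),("side",)):
    b=fit([cyl(20,83,135)],{c:m[c] for c in cams},[530,173,0],(5,5,.1)); print("drift",cams,b.x[:2],b.fun)
# collar: orange hole and dark disc in top/side
a=im["top"][195:245,295:348].astype(int)
o=np.clip(a[...,0]-a[...,2]-40,0,None); o[:, :]*=1
w=np.zeros_like(o); w[15:32,18:36]=1; o=o*w
v,u=np.nonzero(o); W=o[v,u]; cu,cv_=(u*W).sum()/W.sum()+295,(v*W).sum()/W.sum()+195; print("orange",cu,cv_,W.sum(),[back("top",(cu,cv_),z) for z in(55,70,78)])
print(a[12:34,18:38].sum(2)//3)
E
```

```text
{'grasp_offset': 18.700000000000003}
side cam at [401.27576144 847.15420011 879.44039389]
top cam at [ 421.38114749  -32.41167659 1560.54018666]
drift ('side', 'top') [530.30919051 174.10979343] 0.8979657292366028
drift ('top',) [531.18912661 175.93946033] 0.5258845090866089
drift ('side',) [530.32361265 172.95886703] 0.3686291575431824
orange 322.74555735056543 216.98465266558966 1238 [array([ 569.25810615, -169.29022056,   55.        ]), array([ 567.78477823, -167.92647207,   70.        ]), array([ 566.99900335, -167.19913954,   78.        ])]
[[143 178 195 195 194 195 195 195 196 196 195 196 196 196 197 197 192 188
  186 182]
 [183 190 192 193 192 192 192 193 194 194 194 195 195 194 195 195 195 195
  196 195]
 [197 196 195 193 193 192 193 193 194 192 192 194 194 193 194 193 193 193
  194 195]
 [197 198 197 196 197 198 197 201 200 189 179 187 194 193 193 190 190 191
  191 191]
 [195 195 197 196 198 198 186 166 155 144 132 141 152 180 196 195 192 190
  191 190]
 [195 196 196 197 198 185 151 111  97  96  95  95 101 136 170 191 197 196
  194 193]
 [196 196 197 197 176 138 112  95  95 
[... 622 characters left out ...]
 188 194
  193 192]
 [195 194 194 195 176 130  99 101 101 100 100  99  98  99 131 179 194 193
  191 191]
 [197 196 196 198 193 169 134 107 101 101 100 104 125 145 172 191 193 193
  192 191]
 [198 197 197 197 198 194 185 167 142 127 128 160 183 187 192 194 192 192
  193 193]
 [200 200 199 198 198 198 198 194 186 183 183 192 198 197 195 195 195 194
  194 195]
 [165 169 174 185 189 196 200 200 199 199 198 198 197 197 196 196 195 195
  196 195]
 [102 113 123 139 147 155 165 166 171 184 190 195 199 199 197 197 196 195
  196 196]
 [ 61  68  72  77  84  89  99 107 118 138 148 154 160 164 167 179 188 188
  194 199]
 [ 53  52  52  52  55  56  58  65  70  77  82  87  90 100 113 130 144 147
  154 164]]
```

```bash
python3 - <<'E'
from fit import *
for c,ext in (("top",(295,195,53,50)),("side",(255,175,50,45))):
    im=np.load(f"{c}.npy"); g=im.mean(2)
    # plate: bright, low saturation; filled
    sat=im.max(2)-im.min(2)
    x,y,w,h=ext
    if c=="top":
        bm=np.zeros(g.shape,np.float32); bm[y:y+h,x:x+w]=np.clip((g-60)/(190-60),0,1)[y:y+h,x:x+w]
        bright=((g>125)&(sat<40)&(bm>0)).astype(np.uint8)
        n,l,st,_=cv2.connectedComponentsWithStats(bright); k=1+np.argmax(st[1:,4]); print(st[k])
        hull=cv2.convexHull(np.argwhere(l==k)[:,::-1].astype(np.int32)); core=np.zeros(g.shape,np.uint8); cv2.fillConvexPoly(core,hull,1)
        b=fit([box(60,84,70,70)],{c:core.astype(np.float32)},[569,-168,-.145]); print("plate",b.x,b.fun); pl=b.x
        s=np.clip((196-g)/(196-98),0,1)
        ww=np.zeros(g.shape); ww[209:226,315:332]=1; s=np.where((sat>25),1,s)*ww; s[s<.12]=0
    else: 
        np.set_printoptions(linewidth=200); print(g[182:210,264:302].astype(int)); continue
    b=fit([cyl(36,70,78)],{c:s.astype(np.float32)},[569,-168,0]); print("collar",b.x,b.fun,"diff",b.x[:2]-pl[:2])
E
```

```text
[307 203  33  27 572]
plate [ 5.71138446e+02 -1.68373032e+02 -1.64631260e-01] 0.10803323984146118
collar [ 5.66821167e+02 -1.66823607e+02  1.36966303e-02] 0.11605079472064972 diff [-4.31727888  1.54942493]
[[ 34  34  36 ...  37  40  48]
 [ 35  40  25 ...  37  43  34]
 [ 38  34  38 ...  38  42  38]
 ...
 [153 183 181 ...  42  38  52]
 [141 173 184 ...  38  41  75]
 [129 171 180 ...  37  53 109]]
```

Relative to the block, the collar sits at (-4.3, +1.5) mm. That is 4.6 mm in magnitude, which matches the given 4.5 mm. Next I'll grasp the drift along two orthogonal directions so that it sits centred on the tool.

```bash
python3 - <<'E'
from fit import *
def st(l):
    o=get_obs(); print(l,round(o["t"],2),np.round(o["tcp_pos"],2),np.round(o["ee_rot"],2),np.round(o["wrist_force"],2),round(o["grip_width"],2)); return o
x,y=530.7,174.4
for yaw in (0,-90): print(yaw,solve_ik([x,y,93],[180,0,yaw]),solve_ik([570,-168,130],[180,0,yaw]))
goto([x,y,180],[180,0,0]); st("above")
move_l([x,y,93.5]); st("down")
grip(15,20); st("gripx")
grip(45); 
move_l([x,y,150]); goto([x,y,150],[180,0,-90]); move_l([x,y,93.5]); 
grip(15,20); st("gripy")
for c in K: cv2.imwrite(f"pics/{c}1.png",get_image(c)[:,:,::-1])
a=cv2.imread("pics/side1.png")[210:350,200:350];b=cv2.imread("pics/top1.png")[190:280,150:250]
cv2.imwrite("pics/g1.png",np.hstack([cv2.resize(a,(420,392)),cv2.resize(b,(370,392))]))
E
```

```text
0 [ 1.09931197e+01  1.36009059e+01  1.07243671e+02 -2.54444375e-14
  5.91554227e+01  1.09931197e+01] [-2.31871687e+01  1.47380952e+01  1.01235440e+02 -2.54444375e-14
  6.40264649e+01 -2.31871687e+01]
-90 [ 1.09931197e+01  1.36009059e+01  1.07243671e+02 -2.54444375e-14
  5.91554227e+01  1.00993120e+02] [-2.31871687e+01  1.47380952e+01  1.01235440e+02 -2.54444375e-14
  6.40264649e+01  6.68128313e+01]
above 3.68 [531.1  173.66 180.09] [ 1.7999e+02 -2.0000e-02 -7.0000e-02] [ 0.4   0.04 -0.35] 85.46
down 4.41 [531.44 174.39  94.13] [-1.7999e+02 -7.0000e-02 -2.0000e-02] [-0.71  0.48 -0.6 ] 85.34
gripx 5.02 [530.83 174.46  93.94] [-1.8e+02 -1.0e-02  0.0e+00] [-1.25 -0.25  1.68] 19.19
gripy 8.17 [532.06 174.39  95.17] [-179.82    0.    -89.99] [-0.3  -0.47  3.62] 19.41
```

View pics/g1.png

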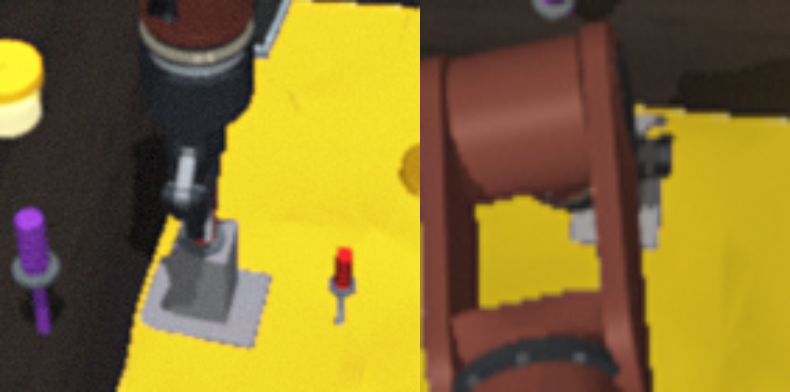

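Grip is good: the fingers close on the 20 mm handle and the drift is upright. Next I'll lift it, carry it over the collar and do the first touch.

```bash
cat > touch.py <<'E'
from fit import *
DOWN=[180,0,-90]
def st(l,q=False):
    o=get_obs()
    if not q: print(l,round(o["t"],2),np.round(o["tcp_pos"],2),np.round(o["wrist_force"],2),np.round(o["moment"],2),round(o["grip_width"],2))
    return o
def fz(n=3): return np.mean([get_obs()["wrist_force"] for _ in range(n)],0)
def down(x,y,z0,z1,f0,step=.7,lim=4,speed=40):
    """step down from z0 until upward force > lim; returns commanded z, force"""
    z=z0
    while z>z1:
        z=max(z-step,z1); move_l([x,y,z],speed=speed); f=fz()-f0
        if f[2]>lim: break
    return z,f
E
python3 - <<'E'
from touch import *
grip(15,80); st("grip80")
move_l([530.7,174.4,190],speed=200); st("lift")
goto([567.6,-168,178],DOWN); wait(.3); o=st("over")
F=np.array([get_obs()["wrist_force"] for _ in range(5)]); print(F.round(2), get_obs()["t"])
f0=F.mean(0); np.save("f0.npy",f0)
for c in K: cv2.imwrite(f"pics/{c}2.png",get_image(c)[:,:,::-1])
t=get_obs()["t"]; z,f=down(567.6,-168,168,155,f0,step=1); print("touch",z,f,get_obs()["t"]-t); st("at")
cv2.imwrite("pics/side3.png",get_image("side")[:,:,::-1])
a=[cv2.imread(f"pics/side{i}.png")[150:225,245:325] for i in (2,3)]
cv2.imwrite("pics/v3.png",np.hstack([cv2.resize(q,(400,375),interpolation=0) for q in a]))
E
```

```text
grip80 8.48 [532.11 174.38  95.31] [-0.34 -2.76  7.29] [-0.25  0.11 -0.  ] 18.13
lift 9.12 [529.56 174.35 188.59] [-0.09 -0.43 -1.31] [-0.01 -0.02 -0.04] 18.44
over 10.72 [ 567.86 -167.02  178.14] [ 0.13 -0.42 -1.22] [-0.01  0.03  0.  ] 18.58
[[ 0.13 -0.42 -1.22]
 [ 0.13 -0.42 -1.22]
 [ 0.13 -0.42 -1.22]
 [ 0.13 -0.42 -1.22]
 [ 0.13 -0.42 -1.22]] 10.7167
touch 155 [ 2.13163062 -1.89795926  2.27451637] 3.424999999999999
at 14.24 [ 567.72 -168.11  155.01] [ 2.26 -2.32  1.05] [-0.43 -0.54 -0.01] 18.29
```

View pics/v3.png

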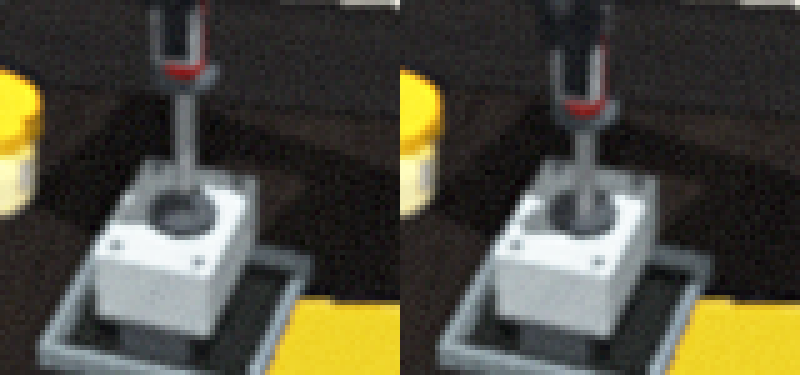

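The first touch went straight into the hole, with the tip about 8.5 mm below the collar's top and only 2–3 N of side force. I'll keep going down in small force-monitored steps with side-force compliance.

```bash
python3 - <<'E'
from touch import *
f0=np.load("f0.npy"); x,y,z=567.6,-168.,155.
log=[]; hit=False; 
while z>117.5:
    f=fz(1)-f0
    x+=np.clip(.08*f[0],-.2,.2); y+=np.clip(.08*f[1],-.2,.2)
    n=np.linalg.norm(f)
    if n>21.5: print("high force",f,z); break
    hit=hit or f[2]>4
    z-= (.4 if n>17 else .7) if hit or z<146 else 1.2
    move_l([x,y,z],speed=30)
    log.append((z,x,y,*f))
    if get_obs()["t"]>45: break
for r in log[::2]: print(np.round(r,1))
st("end"); print(x,y,z); np.save("xyz.npy",[x,y,z])
cv2.imwrite("pics/side4.png",get_image("side")[:,:,::-1]); print(spot_in("spacer","side")[:2])
E
```

```text
[ 1.538e+02  5.678e+02 -1.682e+02  2.700e+00 -2.600e+00  1.000e-01]
[ 151.4  568.1 -168.4    1.9   -1.2    0.7]
[ 1.490e+02  5.684e+02 -1.685e+02  2.300e+00 -4.000e-01 -3.000e-01]
[ 1.466e+02  5.687e+02 -1.686e+02  1.200e+00 -4.000e-01 -3.000e-01]
[ 144.7  568.6 -168.6    0.     0.     0.7]
[ 1.433e+02  5.685e+02 -1.686e+02 -9.000e-01 -4.000e-01  1.000e-01]
[ 141.9  568.6 -168.4    0.7   -0.    -0. ]
[ 1.405e+02  5.686e+02 -1.684e+02  3.000e-01  3.000e-01 -5.000e-01]
[ 139.1  568.4 -168.3   -1.8    1.4    6. ]
[ 137.7  568.  -168.1   -2.6    1.4    8.4]
[ 136.3  567.7 -167.9   -1.4    1.1    9.7]
[ 134.9  567.3 -167.8   -3.     1.2   11.6]
[ 133.5  566.9 -167.6   -2.7    1.6   13. ]
[ 132.1  566.5 -167.3   -3.2    1.4   13.5]
[ 130.7  566.1 -167.2   -3.     1.    15.3]
[ 129.3  565.7 -167.    -2.6    1.5   16.2]
[ 127.9  565.4 -166.9   -1.8    0.8   14.4]
[ 126.5  565.1 -166.8   -1.7    1.    14. ]
[ 125.1  564.9 -166.7   -0.6    0.8   15.1]
[ 123.7  564.7 -166.6   -1.2    0.6   15.5]
[ 1.223e+02  5.645e+02 -1.665e+02 -1.900e+00  1.000e-01  1.620e+01]
[ 120.9  564.2 -166.4   -1.8    0.9   15.1]
[ 1.195e+02  5.641e+02 -1.663e+02 -8.000e-01  2.000e-01  1.670e+01]
[ 1.181e+02  5.640e+02 -1.662e+02 -1.000e-01  5.000e-01  1.380e+01]
end 26.29 [ 567.14 -168.14  118.78] [ 4.68 -4.12  2.75] [-0.69 -1.09  0.03] 18.29
564.2168348538601 -166.42414262181504 117.40000000000032
[]
```

```bash
python3 - <<'E'
from touch import *
move_l([567.8,-168.2,117.4],speed=20); wait(.4); st("dropped")
im=get_image("side"); cv2.imwrite("pics/side5.png",im[:,:,::-1]); print(spot_in("spacer","side")[:3])
cv2.imwrite("pics/v5.png",cv2.resize(im[150:235,240:330,::-1],(630,595),interpolation=2))
E
```

```text
dropped 27.14 [ 567.66 -168.25  116.91] [ 3.65 -2.24 -2.78] [-0.61 -0.82  0.05] 18.58
[]
```

View pics/v5.png

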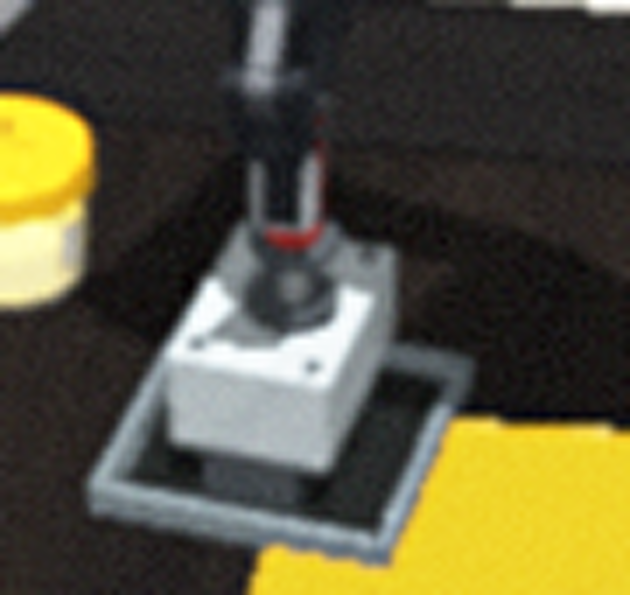

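The press force has gone, so the spacer has dropped (it is hidden beneath the block in this view). I'll probe 3 mm deeper to confirm, then withdraw and look at the bore from above.

```bash
python3 - <<'E'
from touch import *
f0=np.load("f0.npy"); x,y=567.9,-168.4
for z in (116.4,115.4,114.4):
    move_l([x,y,z],speed=20); f=fz(1)-f0; print(z,f.round(1))
    if f[2]>5: break
wait(.2); st("deep")
z=get_obs()["tcp_pos"][2]
while z<172:
    f=fz(1)-f0; x+=np.clip(.08*f[0],-.2,.2); y+=np.clip(.08*f[1],-.2,.2)
    if np.linalg.norm(f)>15: print("drag",z,f)
    z+=5; move_l([x,y,z],speed=50)
move_l([x,y,195]); st("out")
goto([530.7,174.4,195],DOWN); wait(.2); st("over holder")
for c in K:
    im=get_image(c); cv2.imwrite(f"pics/{c}6.png",im[:,:,::-1]); print(c,[(d["score"],d["extent"]) for d in spot_in("spacer",c)[:3]])
a=cv2.imread("pics/side6.png")[180:350,190:360];b=cv2.imread("pics/top6.png")[195:245,295:348]
cv2.imwrite("pics/v6.png",np.hstack([cv2.resize(a,(400,400)),cv2.resize(b,(400,400),interpolation=0)]))
E
```

```text
116.4 [ 1.6 -2.4  0.7]
115.4 [ 2.2 -2.   1.6]
114.4 [ 2.5 -1.   2. ]
deep 28.19 [ 567.9  -168.31  114.4 ] [ 3.41 -0.83  1.21] [-0.28 -0.61 -0.01] 18.5
out 31.48 [ 569.75 -168.95  196.42] [ 0.46  0.54 -1.39] [ 0.    0.   -0.04] 18.3
over holder 32.98 [531.23 173.24 195.01] [ 0.26 -0.06 -0.16] [-0.    0.02 -0.05] 18.04
side []
top [(0.41, [355.1, 174.6, 23.3, 25.9])]
```

View pics/v6.png

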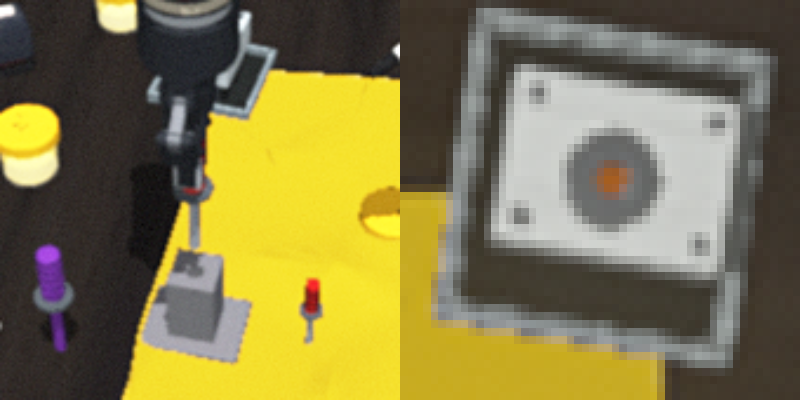

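The orange is darker and still centred, so the spacer now lies low in the tray. Next I'll put the drift back in the holder under force monitoring.

```bash
python3 - <<'E'
from touch import *
f0=np.load("f0.npy"); x,y=530.7,174.4
move_l([x,y,170],speed=120); z=170
while z>92:
    z-=2 if z>150 else (5 if z>102 else 1); move_l([x,y,z],speed=50); f=fz(1)-f0
    x+=np.clip(.08*f[0],-.3,.3); y+=np.clip(.08*f[1],-.3,.3)
    if f[2]>6: break
print(z,x,y,f); st("seated?")
im=get_image("side"); cv2.imwrite("pics/side7.png",im[:,:,::-1])
cv2.imwrite("pics/v7.png",cv2.resize(im[210:350,200:350,::-1],(600,560),interpolation=2))
E
```

```text
94 530.1948519208211 174.34190928869262 [-3.129969   -1.31539253  7.05345414]
seated? 40.03 [530.83 174.42  95.34] [-3.   -1.74  5.83] [-0.2   0.45 -0.04] 18.46
```

View pics/v7.png

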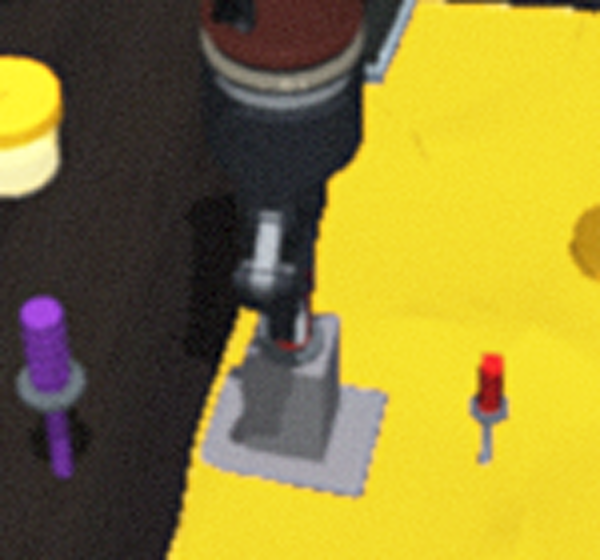

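Seated at the same height as when it was first gripped. Releasing, retreating and checking.

```bash
python3 - <<'E'
from touch import *
grip(50,20); wait(.2); st("open"); grip(85)
o=get_obs()["tcp_pos"]; move_l([o[0],o[1],200],speed=120); goto([224,-583,231],[180,0,-69]); wait(.5); st("away")
for c in K:
    im=get_image(c); cv2.imwrite(f"pics/{c}8.png",im[:,:,::-1])
    a=im.astype(int); e=(272,284) if c=="side" else (198,229)
    s=np.clip((a[...,0]-np.maximum(a[...,1],a[...,2])-50)/60.,0,1); w=np.zeros(s.shape); w[e[1]-15:e[1]+14,e[0]-9:e[0]+9]=1
    b=fit([cyl(20,83,135)],{c:(s*w).astype(np.float32)},[530,173,0],(5,5,.1)); print("drift",c,b.x[:2],b.fun)
a=cv2.imread("pics/side8.png")[150:350,190:390];b=cv2.imread("pics/top8.png")[140:310,150:350]
cv2.imwrite("pics/v8.png",np.hstack([cv2.resize(a,(400,400)),cv2.resize(b,(400,400))]))
E
```

```text
open 40.69 [530.36 174.44  93.85] [-0.12 -0.84 -0.09] [ 0.01  0.02 -0.02] 49.75
away 45.54 [ 224.06 -582.98  231.01] [-0.22 -1.   -0.39] [-0.04 -0.03  0.  ] 84.86
drift side [530.24131944 174.84548611] 0.36303189396858215
drift top [529.90285726 177.14302287] 0.494817316532135
```

View pics/v8.png

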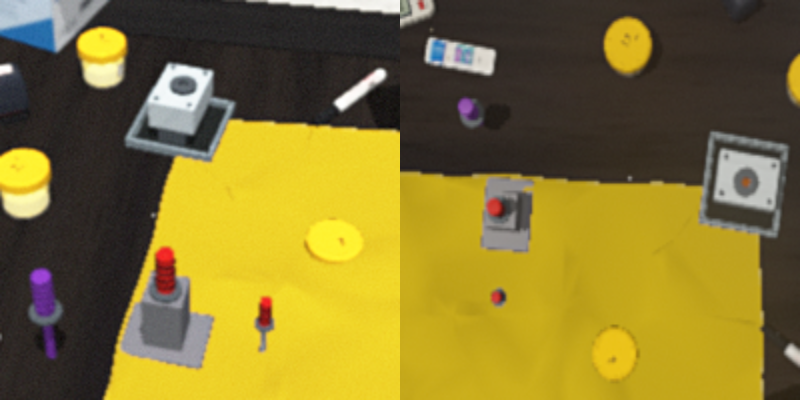

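```bash
python3 -c "
from station import *
print(sign_off())"
```

```text
the job is handed in; nothing more can be done
None
```

The spacer was pushed out of the bore into the catch tray, and the drift is back in its holder. I signed off at about 46 s of the 72 s allowed; no verdict was reported.

- **Finding the hole:** The pictures put the collar's hole (-4.3, +1.5) mm from the block's centre. The first light touch went straight in, so no search was needed.
- **Pushing the spacer:** The drift met the spacer with its tip about 54 mm above the table. The highest push I logged was about 17 N. The readings were taken once per step, so a brief higher peak would not show. The push force then fell to nearly zero, and going 3 mm deeper met only about 2 N.
- **Last checks:** After I moved the arm away, the drift stood upright and seated, about 1–2 mm from where it started. The wrist force was near zero, and the cups, lid, cassette and marker looked undisturbed.
- **What I could not confirm or disagreed:** The spacer is hidden under the block, so I did not see it resting in the tray. I infer that from the force drop and from the orange face showing darker through the hole. The network did not find the spacer; its only report was a false one away from the stand. The two cameras disagreed by 2–4 mm in y, so I used the mean of the two.

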